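# Drive the test plugs out of a pipe header and rack them

### The job

The pipe header has been pressure-tested and brass test plugs are still stuck in some of its four ports. Take the ejector rod from its rest and drive every plug right out onto the catch ledge by pushing the rod through its port from the robot's side - move them with the rod only while they are in a port, never with the fingers - then lay each plug in an empty pocket of the oak plug tray, and put the rod back in its rest. Leave the plugs that are already in the tray and the other things on the bench where they are.

Things in the scene. Friction and masses are not known exactly. Their poses are not given: they have to be found in the camera images.
- header: black cast-iron header, fixed. Origin on the bench under its middle; x axis from the ports' back mouths (robot side) to their front mouths, y along the row. 70 mm (x) by 276 mm (y), top 100 mm above the bench (ribs 106). Ports 1 to 4: round 42 mm bores right through along x, axes at y = -99, -33, 33, 99 mm, 66 mm above the bench. The 150 mm behind the back mouths is free
- ledge (a point): middle of the oak catch ledge's floor, in front of the header's front mouths, 45.5 mm above the bench, at header x = 91, y = 0 mm. The floor runs 112 mm along header x, from the header's front face, and 290 mm along y, with a 10 mm lip on its three free sides
- plug1: square brass plug, 62 mm long (x axis), 32 mm thick, long edges bevelled 5 mm, black rubber bands, 0.3 kg; origin in its middle. If present it starts stuck in port 1, lying along header x, front end 16 mm proud, rear end 24 mm in from the back mouth, axis 2 mm below the port's. A spring keeper in the port's roof nips it: about 4 to 10 N slides it out, nearly level, onto the ledge
- plug2: square brass plug, 62 mm long (x axis), 32 mm thick, long edges bevelled 5 mm, black rubber bands, 0.3 kg; origin in its middle. If present it starts stuck in port 2, lying along header x, front end 16 mm proud, rear end 24 mm in from the back mouth, axis 2 mm below the port's. A spring keeper in the port's roof nips it: about 4 to 10 N slides it out, nearly level, onto the ledge
- plug3: square brass plug, 62 mm long (x axis), 32 mm thick, long edges bevelled 5 mm, black rubber bands, 0.3 kg; origin in its middle. If present it starts stuck in port 3, lying along header x, front end 16 mm proud, rear end 24 mm in from the back mouth, axis 2 mm below the port's. A spring keeper in the port's roof nips it: about 4 to 10 N slides it out, nearly level, onto the ledge
- plug4: square brass plug, 62 mm long (x axis), 32 mm thick, long edges bevelled 5 mm, black rubber bands, 0.3 kg; origin in its middle. If present it starts stuck in port 4, lying along header x, front end 16 mm proud, rear end 24 mm in from the back mouth, axis 2 mm below the port's. A spring keeper in the port's roof nips it: about 4 to 10 N slides it out, nearly level, onto the ledge
- rod: ejector rod, 190 mm long, 0.4 kg, x axis along it towards the tip. Origin on the axis in its beech handle, near the centre of mass, where it is best held: handle 26 mm square, from 58 mm behind to 22 mm ahead of the origin; then a steel rod of 16 mm diameter, whose flat tip is 132 mm ahead of the origin
- rest_seat (a point): where the rod's origin is as it lies in its rest, 56 mm above the bench; x axis along the rod to its tip. The rod starts there. Rest of dark wood, fixed, base 190 by 85 mm, two open-topped saddles: 45 mm behind the seat for the handle (34 mm between cheeks) and 95 mm ahead for the steel (24 mm between cheeks); cheeks 58 mm high, 16 mm long
- tray: oak plug tray, fixed, 204 by 182 by 24 mm, origin on the bench under its middle; six pockets 46 mm (tray x) by 76 mm (tray y), 12 mm deep, floors 12 mm above the bench, centred at tray x = -66, 0, 66 and y = -44, 44 mm. Plugs lie in them along tray y. The tray may be on either side of the bench, the rod rest on the other
- stock1: plug already put away, like plug1 to plug4; if present it lies in the tray, in the pocket at tray x = -66, y = -44 mm; origin in its middle, x axis along it
- stock2: plug already put away, like plug1 to plug4; if present it lies in the tray, in the pocket at tray x = 0, y = -44 mm; origin in its middle, x axis along it
- stock3: plug already put away, like plug1 to plug4; if present it lies in the tray, in the pocket at tray x = 66, y = -44 mm; origin in its middle, x axis along it
- stock4: plug already put away, like plug1 to plug4; if present it lies in the tray, in the pocket at tray x = -66, y = 44 mm; origin in its middle, x axis along it
- stock5: plug already put away, like plug1 to plug4; if present it lies in the tray, in the pocket at tray x = 0, y = 44 mm; origin in its middle, x axis along it
- stock6: plug already put away, like plug1 to plug4; if present it lies in the tray, in the pocket at tray x = 66, y = 44 mm; origin in its middle, x axis along it
- tee_a: bystander: galvanized steel tee, 100 by 77 by 50 mm, lying flat
- tee_b: bystander: galvanized steel tee like the other
- elbow: bystander: dented brass elbow, about 75 by 75 by 50 mm, lying flat
- flange: bystander: black cast-iron floor flange, 116 mm across, 34 mm high
- coupling: bystander: green-tarnished copper coupling, standing, 54 mm across, 62 mm high
- wrench: bystander: steel wrench, 200 mm, lying flat, x axis along it

How it is judged:
By the outcome, as a careful person would: the job done as asked, in the order asked, and still so for the second after the job is handed in, with the robot touching nothing.
Of plug1, plug2, plug3, plug4 only 3 to 4 are there at a start; the rules pass over those that are not, and their reading is None.
Of stock1, stock2, stock3, stock4, stock5, stock6 only 1 to 2 are there at a start; the rules pass over those that are not, and their reading is None.
At some moment in a run one of plug1, plug2, plug3, plug4 may be knocked a few centimetres aside while the robot is not near it.
It also fails if it takes over 210 s, if anything falls off the work surface, if the arm or the gripper's body presses on something with over 40 N, if the wrist force passes 120 N, or if a joint passes its speed limit or range.

### The arm

A 6-joint arm with a two-finger parallel gripper is mounted at the origin on the work surface. World frame = base frame: x ahead of the robot, y to its left, z up, the work surface at z = 0. Lengths are in mm, angles in rad, forces in N, time in s.
With the tool pointing down it reaches from about 325 to 775 mm from the base axis. Payload 5.5 kg.
Tool frame: the origin (TCP) lies on the centre line of the jaws, within the pads' length; the fingertips stand ahead of it and the grasp point (between the pads) lies 3 mm ahead of it (r.tip_reach is the y of the fingertips in the tool frame, in mm); y points along the fingers, x is the direction in which the jaws open and shut, and the axes are right-handed (so a half turn about y gives the same grasp; the last joint's range is limited). The gripper opens to 88 mm and grips with 3 to 60 N. Pads are 20 mm wide; open, the fingers measure 115 mm over their backs; the gripper's body (75 mm by 178 mm) begins 61 mm behind the grasp point.
Start: joints at [-1.233, 0.091, 1.231, -0, 1.82, -0.057], TCP at [230.775, -553.859, 221.631] pointing down, gripper open.
Joint ranges: [-2.87, 2.87], [-0.86, 2.18], [0.17, 2.46], [-1.51, 4.65], [0.06, 2.69], [-2.65, 2.65]. Speed limits (rad/s): [2.57, 2.57, 3.01, 3.14, 3.14, 3.14].

### API

Orientations are given as [roll, pitch, yaw] about the fixed x, y, z axes, in that order (R = Rz(yaw) Ry(pitch) Rx(roll)).
In Python, from workcell import r, eyes, job gives the robot as it stands. The module is installed in compiled form; this text tells all that it offers.
- The arm moves only by the tool play_rows, never from a script. Its argument "deltas" is one flat list of numbers, 7 for each row, row after row: the closure, from 0 (fully open) to 1 (shut), then the shift along the tool's x, y, z in mm, then the turn, a rotation vector about the tool's x, y, z in rad. In form: [gripper, dx, dy, dz, ax, ay, az, gripper, dx, dy, dz, ax, ay, az, ...]. A call has 1 to 20 rows; each row is the pose to reach, as a shift and turn from the pose commanded when the call began, along the tool's axes at that moment; what a row does not reach only later rows make up. A row lasts 1/8 s, in which the tool goes at most 62.5 mm and 10.7 degrees, less where a joint would pass 70% of its speed; a pose out of reach is approached as far as the arm can. A call with a gripper value outside its range is refused whole. The fingers move at their own pace and stop on an object; "newtons" is the grip in N (left out, the last holds). Time passes only in rows, so rows that repeat a pose let the fingers close. It gives the time, the measured TCP pose, the force and the opening at its end, in the units of the state.
- r.read_state(): the state, without advancing time (a new reading comes with each control period).
- eyes.read_camera(name): name is "scene" or "top" or "wrist"; returns a dict with "pixels" (384x512x3 uint8, red, green, blue), "fx", "fy", "cx", "cy" (pixels), "R" (3x3) and "t" (3): a world point X has camera coordinates R X + t; the wrist camera has in their place "T_tool_cam" (4x4, takes a point from camera to tool coordinates, whose origin is the TCP and whose axes are the tool frame's). Camera axes: x right, y down, z forward; pixel columns grow to the right and rows downward; lengths in mm; the calibration is good to about 2 mm. A picture is of the moment at which its call begins: read the wrist's pose just before it. There is no depth.
- job.close_job(): hands the job in, once; it reports no verdict.
Trained networks look in a picture, given as the dict that the camera call returned (one of the last four; its "shot" number tells which), for a name from the list of things; names that differ only in an ending like _2 or _b are one class to them, and where a whole thing is asked for, a point or a joint stands for the part that bears it (a point fixed in the world has none). Each returns a list of dicts, best first, with "p" (0 to 1); they miss things now and then, are a little off and sometimes report something else, mostly with a low value. They report only what shows in the picture. A call takes as long as a camera call.
- eyes.find_in(picture, label): "location" ([x, y, z] in mm, in the coordinates of the camera as it stood for that picture, good to about 4 mm: the middle of the surface that is visible of it).
The state is a dict: "clock": time; "q": joint angles; "qvel": joint speeds; "effort": joint torques, N m; "ee_pos": TCP position; "tool_rot": TCP orientation; "ft_force": force on the tool from outside, world axes, zero at the start; "ft_torque": the same for the moment, N m; "gripper_width": opening from 0.0 (shut) to 1.0 (fully open).
Only numpy, scipy, OpenCV 4.12 (cv2) and the standard library are available. Lean on these libraries where they do the work, as an engineer would, in place of code of your own. Each camera call takes 0.05 s, during which the arm holds its last target. There are 200 camera calls.

## Working session

There is one attempt and no reset: what is moved stays moved. The work goes in short steps, Python scripts to look and compute and a tool call to move; the robot and the scene stay as the last step left them, time stands still between calls to the robot, and variables do not carry over. Pictures are saved under pics/ and viewed, about 12 in all and at most 16, crops included, and the job is handed in when it is done.

Besides the shell and the picture viewer there is one more tool, called after "Request:" by a JSON object that holds its "fn" and its "kwargs", one argument or row to a line. play_rows: Moves the arm, as the interface text tells. Its arguments: {"type":"object","properties":{"deltas":{"type":"array","items":{"type":"number"}},"newtons":{"type":"number"}},"required":["deltas"]}

```bash
mkdir -p pics; python3 - <<'E'
from workcell import r, eyes, job
import cv2, numpy as np
s=r.read_state(); print(s, r.tip_reach)
for n in ("scene","top"):
    p=eyes.read_camera(n); print(n,p["fx"],p["cx"],p["cy"],p["R"],p["t"])
    cv2.imwrite(f"pics/{n}0.png",cv2.resize(p["pixels"][:,:,::-1],(800,600),interpolation=cv2.INTER_CUBIC))
    for l in ["header","rod","tray","plug1","stock1","rest_seat","flange","tee_a","elbow","coupling","wrench","ledge"]:
        for d in eyes.find_in(p,l):
            w=np.array(p["R"]).T@(np.array(d["location"])-p["t"]); print(l,round(d["p"],2),w.round(0))
E
```

```text
{'clock': 0.0, 'q': array([-1.23267927e+00,  9.18676384e-02,  1.23184857e+00,  1.46241240e-05,
        1.81980154e+00, -5.67019359e-02]), 'qvel': array([ 5.81535060e-04, -2.91374423e-04,  3.99436210e-05, -9.06061105e-06,
       -1.48952301e-03,  1.28182911e-03]), 'effort': array([-2.95972450e-04, -4.46451581e+01, -4.06442535e+01,  6.98718452e-02,
        2.95813673e-02, -1.65408333e-04]), 'ee_pos': array([ 230.69022782, -553.56501648,  220.52270116]), 'tool_rot': array([-1.57067307,  0.00192119, -1.17597363]), 'ft_force': array([-0.66975452,  0.44363499, -0.43679377]), 'ft_torque': array([-0.02298406,  0.03214346,  0.05305064]), 'gripper_width': 0.9989528562358168} 22.0
scene 497.41038496511277 246.9062346489054 188.62647938859746 [[ 0.22194181  0.97505938  0.00102116]
 [ 0.51704619 -0.11680137 -0.84795087]
 [-0.82668317  0.18872374 -0.53007385]] [-106.73439877 -209.03428936 1859.85336202]
header 0.75 [658. -29.  46.]
header 0.34 [625.  80.  71.]
header 0.23 [448. 306.  34.]
rod 0.71 [ 514. -317.   66.]
tray 0.86 [539. 368.  17.]
plug1 0.7 [627.  85.  70.]
plug1 0.67 [633.  21.  67.]
[... 572 characters left out ...]
1.88744145e-01]
 [ 1.88726987e-01 -1.40746648e-02 -9.81928729e-01]] [ -3.69065754 536.59105872 988.74511856]
header 0.8 [634. -12.  46.]
rod 0.72 [ 492. -310.   68.]
tray 0.77 [508. 368.  22.]
tray 0.45 [627.  88.  77.]
plug1 0.62 [625.  88.  77.]
plug1 0.47 [632.  23.  81.]
stock1 0.84 [431. 307.  47.]
stock1 0.56 [494. 307.  45.]
rest_seat 0.75 [ 516. -306.   14.]
flange 0.83 [ 746. -264.   11.]
flange 0.34 [635.  -8.  52.]
tee_a 0.81 [707. 384.  36.]
tee_a 0.67 [ 676. -406.   44.]
elbow 0.79 [270. 279.  41.]
elbow 0.57 [493. 310.  44.]
coupling 0.75 [798. 101.  41.]
coupling 0.66 [430. 306.  43.]
coupling 0.21 [ 494. -311.   65.]
wrench 0.56 [ 281. -260.    3.]
ledge 0.76 [635.  -6.  50.]
```

View images.

View pics/scene0.png

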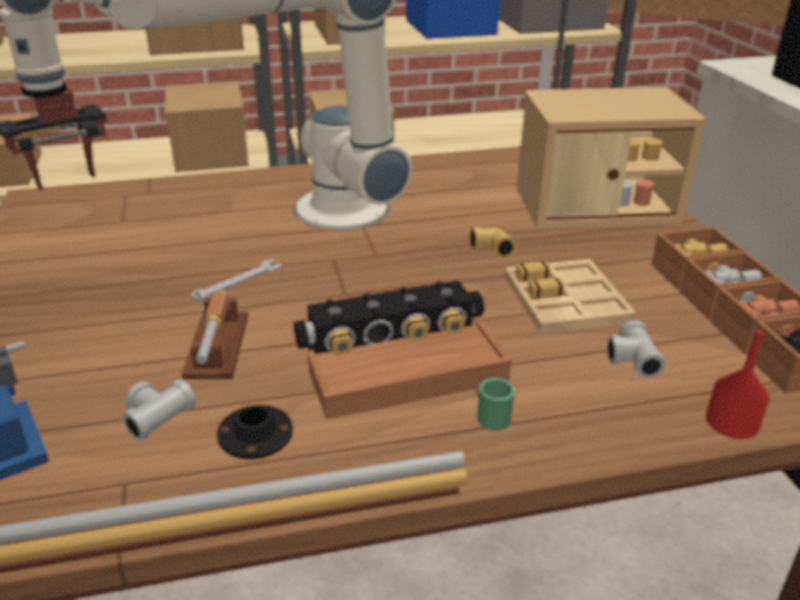

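View pics/top0.png

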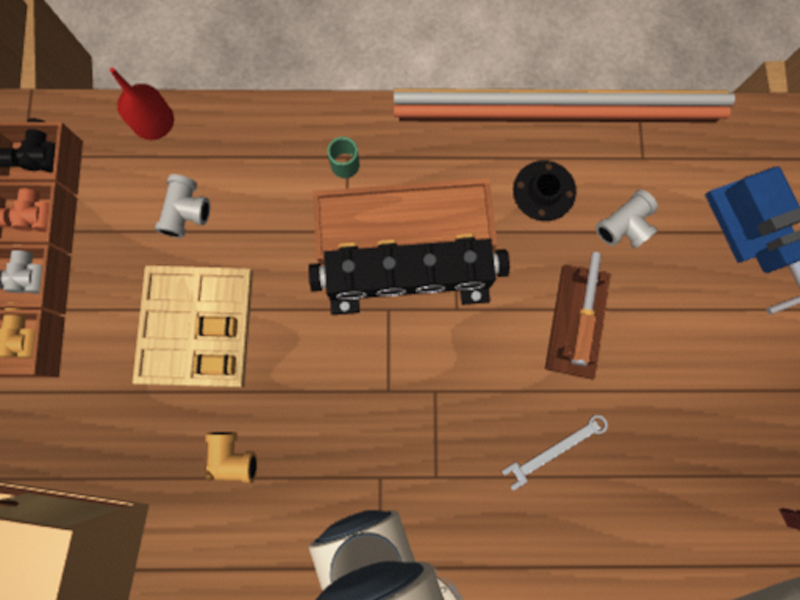

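```bash
cat > h.py <<'E'
from workcell import r, eyes, job
import cv2, numpy as np
from scipy.spatial.transform import Rotation as Ro
def tool(s):
    return Ro.from_euler('xyz',s["tool_rot"]).as_matrix(), np.array(s["ee_pos"])
def cam(n):
    s=r.read_state(); p=eyes.read_camera(n)
    if n=="wrist":
        Rt,t=tool(s); T=np.array(p["T_tool_cam"]); p["Rw"]=Rt@T[:3,:3]; p["ow"]=Rt@T[:3,3]+t
    else: p["Rw"]=np.array(p["R"]).T; p["ow"]=-p["Rw"]@np.array(p["t"])
    return p
def pix(p,u,v,z):
    d=p["Rw"]@np.array([(u-p["cx"])/p["fx"],(v-p["cy"])/p["fy"],1]); return p["ow"]+d*(z-p["ow"][2])/d[2]
def proj(p,X):
    c=p["Rw"].T@(np.array(X)-p["ow"]); return np.array([p["fx"]*c[0]/c[2]+p["cx"],p["fy"]*c[1]/c[2]+p["cy"]])
def find(p,l):
    for d in eyes.find_in(p,l): print(l,round(d["p"],2),(p["Rw"]@np.array(d["location"])+p["ow"]).round(1))
def save(p,name,k=1.5625,pts=()):
    im=np.ascontiguousarray(cv2.resize(p["pixels"][:,:,::-1],None,fx=k,fy=k,interpolation=cv2.INTER_CUBIC))
    for X in pts: cv2.circle(im,tuple(int(a) for a in (proj(p,X)+.5)*k),3,(255,0,255),1)
    cv2.imwrite("pics/"+name,im)
def go(x,y,z,yaw,ref=None):
    "delta from the reference pose (x,y,z,yaw; default measured), tool kept down"
    s=r.read_state()
    if ref is None: ref=(*s["ee_pos"],s["tool_rot"][2])
    d=np.array([x,y,z])-ref[:3]; c,n=np.cos(ref[3]),np.sin(ref[3])
    dy=(yaw-ref[3]+np.pi)%(2*np.pi)-np.pi
    print("delta",np.round([c*d[0]+n*d[1],-d[2],-n*d[0]+c*d[1],0,-dy,0],3))
E
python3 - <<'E'
from h import *
p=cam("top"); k=1.5625
for n,u,v,z in [("rodback",580,362,56),("rodtip",597,254,56),("ledgeFL",318,194,50),("ledgeFR",488,184,50),("hdrBL",325,298,100),("hdrBR",496,287,100),("hdrFL",324,252,100),("hdrFR",494,241,100),
 ("trayA",146,266,24),("trayB",252,269,24),("trayC",243,387,24),("trayD",133,384,24)]:
    print(n,pix(p,u/k-.5,v/k-.5,z).round(0))
q=cam("wrist"); print(np.round(q["T_tool_cam"],3),q["fx"],q["cx"],q["cy"])
go(480,-310,320,-1.72,(230.775,-553.859,221.631,-1.176))
E
```

```text
rodback [ 432. -298.   56.]
rodtip [ 617. -338.   56.]
ledgeFL [726. 142.  50.]
ledgeFR [ 746. -156.   50.]
hdrBL [532. 120. 100.]
hdrBR [ 550. -156.  100.]
hdrFL [608. 123. 100.]
hdrFR [ 627. -155.  100.]
trayA [603. 441.  24.]
trayB [598. 257.  24.]
trayC [394. 263.  24.]
trayD [399. 448.  24.]
[[ 1.00000e+00  0.00000e+00  1.00000e-03  1.74000e-01]
 [-1.00000e-03 -2.70000e-01  9.63000e-01 -1.62739e+02]
 [ 1.00000e-03 -9.63000e-01 -2.70000e-01  7.39820e+01]
 [ 0.00000e+00  0.00000e+00  0.00000e+00  1.00000e+00]] 288.677554324302 256.84695347331734 188.22319753554345
delta [-129.243  -98.369  323.846    0.       0.544    0.   ]
```

Request:
{"fn": "play_rows", "kwargs": {
  "deltas": [0, -129, -60, 324, 0, 0.6, 0, 0, -129, -60, 324, 0, 0.6, 0, 0, -129, -60, 324, 0, 0.6, 0, 0, -129, -60, 324, 0, 0.6, 0, 0, -129, -60, 324, 0, 0.6, 0, 0, -129, -60, 324, 0, 0.6, 0, 0, -129, -60, 324, 0, 0.6, 0, 0, -129, -60, 324, 0, 0.6, 0, 0, -129, -60, 324, 0, 0.6, 0, 0, -129, -60, 324, 0, 0.6, 0, 0, -129, -60, 324, 0, 0.6, 0, 0, -129, -60, 324, 0, 0.6, 0]
}}

```text
clock: 2.9
ee_pos: [480.0, -310.5, 281.6]
tool_rot: [-1.571, -0.0, -1.777]
ft_force: [-0.5, -0.6, -0.1]
gripper_width: 1.004
```

```bash
python3 - <<'E'
from h import *
p=cam("wrist"); s=r.read_state(); print(s["ee_pos"],s["tool_rot"])
for l in ["rod","rest_seat"]: find(p,l)
save(p,"w1.png",pts=[(489,-310,56),(432,-298,56),(617,-338,56)])
E
```

```text
[ 480.04806474 -310.37436691  281.63072148] [-1.57081723e+00  2.76561720e-05 -1.77649290e+00]
rod 0.64 [ 512.6 -315.3   68.5]
rest_seat 0.58 [ 523.9 -317.6   14.1]
```

View pics/w1.png

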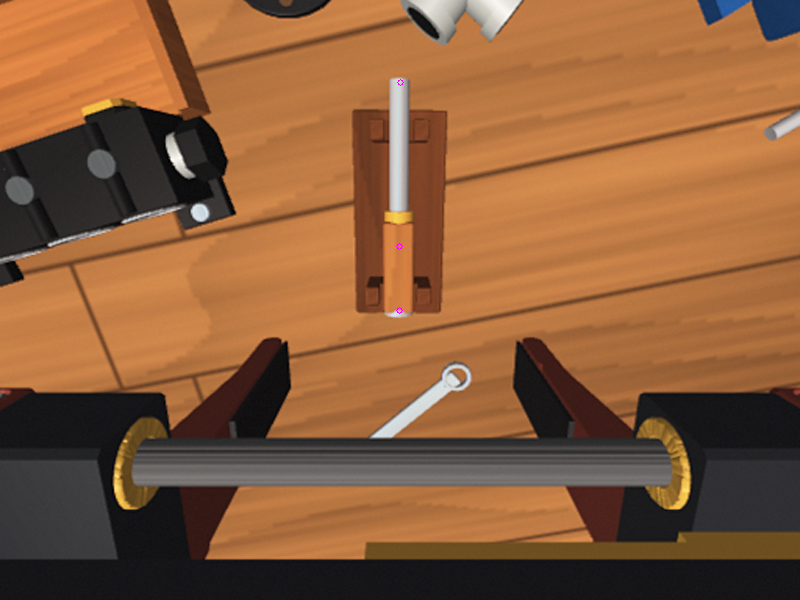

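Request:
{"fn": "play_rows", "kwargs": {
  "deltas": [0, -2, 60, 8.8, 0, 0, 0, 0, -2, 120, 8.8, 0, 0, 0, 0, -2, 170, 8.8, 0, 0, 0, 0, -2, 200, 8.8, 0, 0, 0, 0, -2, 222, 8.8, 0, 0, 0, 0, -2, 222, 8.8, 0, 0, 0, 0, -2, 222, 8.8, 0, 0, 0, 1, -2, 222, 8.8, 0, 0, 0, 1, -2, 222, 8.8, 0, 0, 0, 1, -2, 222, 8.8, 0, 0, 0, 1, -2, 222, 8.8, 0, 0, 0, 1, -2, 222, 8.8, 0, 0, 0, 1, -2, 222, 8.8, 0, 0, 0, 1, -2, 222, 8.8, 0, 0, 0],
  "newtons": 40
}}

```text
clock: 4.8
ee_pos: [489.2, -309.9, 59.6]
tool_rot: [-1.571, 0.0, -1.776]
ft_force: [-0.2, 1.6, 0.4]
gripper_width: 0.29
```

Request:
{"fn": "play_rows", "kwargs": {
  "deltas": [1, 0, -20, 0, 0, 0, 0, 1, 0, -60, 0, 0, 0, 0, 1, 0, -120, 0, 0, 0, 0, 1, 0, -190, 0, 0, 0, 0, 1, -275, -190, -128, 0, -0.272, 0, 1, -275, -190, -128, 0, -0.272, 0, 1, -275, -190, -128, 0, -0.272, 0, 1, -275, -190, -128, 0, -0.272, 0, 1, -275, -190, -128, 0, -0.272, 0, 1, -275, -190, -128, 0, -0.272, 0, 1, -275, -190, -128, 0, -0.272, 0, 1, -275, -190, -128, 0, -0.272, 0, 1, -275, -190, -128, 0, -0.272, 0, 1, -275, -190, -128, 0, -0.272, 0]
}}

```text
clock: 6.55
ee_pos: [420.1, -15.4, 249.5]
tool_rot: [-1.571, 0.0, -1.505]
ft_force: [-0.6, 0.5, -3.7]
gripper_width: 0.291
```

```bash
python3 - <<'E'
from h import *
p=cam("wrist"); s=r.read_state(); print(s["ee_pos"],s["tool_rot"],s["ft_force"],s["gripper_width"])
for l in ["header","plug1","ledge"]: find(p,l)
c,n=np.cos(.066),np.sin(.066)
H=lambda x,y,z:(580+c*x-n*y,-17+n*x+c*y,z)
save(p,"w2.png",pts=[H(-35,138,100),H(-35,-138,100),H(35,138,100),H(35,-138,100)]+[H(51,y,80) for y in(-99,33,99)]+[H(147,145,46),H(147,-145,46),H(-35,-99,66)])
E
```

```text
[420.03578389 -15.22597737 249.47201339] [-1.57129206e+00  7.22877348e-05 -1.50514736e+00] [ 0.09073255 -0.06569795 -3.99797583] 0.28943157563754307
header 0.65 [560.8 -28.5 101.8]
ledge 0.61 [568.1 -24.5  99. ]
```

View pics/w2.png

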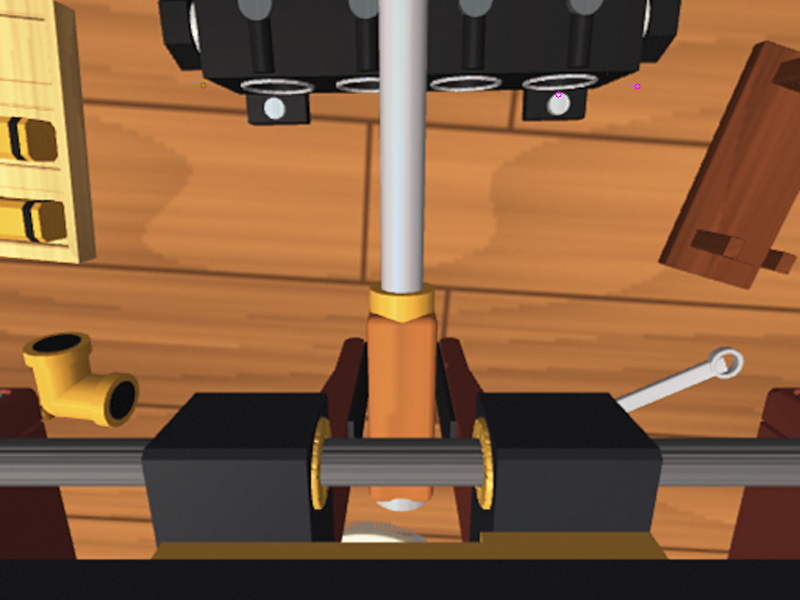

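Request:
{"fn": "play_rows", "kwargs": {
  "deltas": [1, 60, 0, -27, 0, 0, 0, 1, 112, 20, -27, 0, 0, 0, 1, 112, 80, -27, 0, 0, 0, 1, 112, 130, -27, 0, 0, 0, 1, 112, 181, -27, 0, 0, 0, 1, 112, 181, -27, 0, 0, 0, 1, 112, 181, -27, 0, 0, 0, 1, 112, 181, -27, 0, 0, 0]
}}

```text
clock: 7.75
ee_pos: [402.2, -128.9, 71.9]
tool_rot: [-1.566, -0.002, -1.504]
ft_force: [0.3, 0.0, -3.2]
gripper_width: 0.293
```

```bash
python3 - <<'E'
from h import *
p=cam("wrist"); s=r.read_state(); print(s["ee_pos"],s["tool_rot"],s["ft_force"],s["gripper_width"])
save(p,"w3.png")
q=cam("scene"); c=q["pixels"][150:300,150:350]
c=cv2.resize(c[:,:,::-1],None,fx=4,fy=4,interpolation=cv2.INTER_CUBIC)
w=cv2.resize(cv2.imread("pics/w3.png"),(800,600))[:300]
cv2.imwrite("pics/c3.png",np.vstack([w[:,:],cv2.resize(c,(800,600))[:300]]))
E
```

```text
[ 402.03581683 -128.80128262   71.54258303] [-1.56659471 -0.00209599 -1.50384985] [-0.07951818 -0.13973183 -3.58405581] 0.29409761033671095
```

View pics/c3.png

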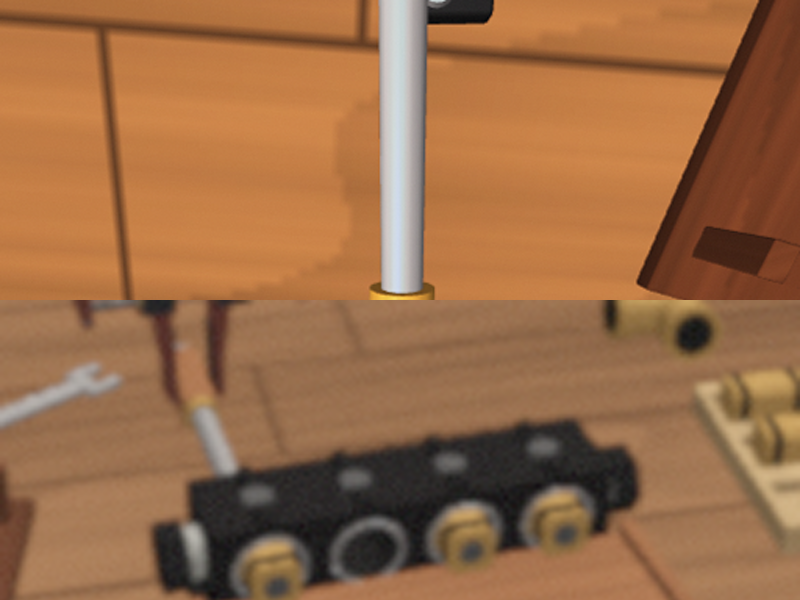

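Request:
{"fn": "play_rows", "kwargs": {
  "deltas": [1, 0, 0, 12, 0, 0, 0, 1, 0, 0, 24, 0, 0, 0, 1, 0, 0, 36, 0, 0, 0, 1, 0, 0, 42, 0, 0, 0, 1, 0, 0, 42, 0, 0, 0]
}}

```text
clock: 8.48
ee_pos: [442.6, -125.3, 68.3]
tool_rot: [-1.572, 0.0, -1.504]
ft_force: [-0.8, -0.3, -4.2]
gripper_width: 0.292
```

```bash
python3 - <<'E'
from h import *
s=r.read_state(); print(s["ee_pos"],s["tool_rot"],s["ft_force"],s["q"])
E
```

```text
[ 442.64580564 -125.30141024   68.3228438 ] [-1.57169822e+00  3.58502921e-04 -1.50356801e+00] [-0.79467927 -0.33434912 -4.23875893] [-3.49802302e-01 -2.69609348e-01  1.84179018e+00 -3.75311786e-05
  1.57038163e+00  1.15376558e+00]
```

Request:
{"fn": "play_rows", "kwargs": {
  "deltas": [1, 0, 0, 6, 0, 0, 0, 1, 0, 0, 12, 0, 0, 0, 1, 0, 0, 18, 0, 0, 0, 1, 0, 0, 24, 0, 0, 0]
}}

```text
clock: 8.98
ee_pos: [465.0, -123.8, 68.1]
tool_rot: [-1.575, 0.001, -1.504]
ft_force: [-5.6, -0.9, -2.8]
gripper_width: 0.294
```

Request:
{"fn": "play_rows", "kwargs": {
  "deltas": [1, 0, 0, 6, 0, 0, 0, 1, 0, 0, 12, 0, 0, 0, 1, 0, 0, 18, 0, 0, 0, 1, 0, 0, 24, 0, 0, 0, 1, 0, 0, 30, 0, 0, 0, 1, 0, 0, 36, 0, 0, 0, 1, 0, 0, 39, 0, 0, 0]
}}

```text
clock: 9.85
ee_pos: [505.7, -121.2, 68.6]
tool_rot: [-1.571, -0.0, -1.504]
ft_force: [-2.0, 0.0, -4.0]
gripper_width: 0.294
```

```bash
python3 - <<'E'
from h import *
s=r.read_state(); print(s["ee_pos"],s["ft_force"])
w=cam("wrist"); q=cam("scene"); c=q["pixels"][150:300,150:350]
c=cv2.resize(c[:,:,::-1],(800,600),interpolation=cv2.INTER_CUBIC)
w=cv2.resize(w["pixels"][:,:,::-1],(800,600))[:250]
cv2.imwrite("pics/c4.png",np.vstack([w,c[50:400]]))
E
```

```text
[ 505.66018768 -121.20938779   68.57769623] [-2.0207834   0.01890488 -3.98218381]
```

View pics/c4.png

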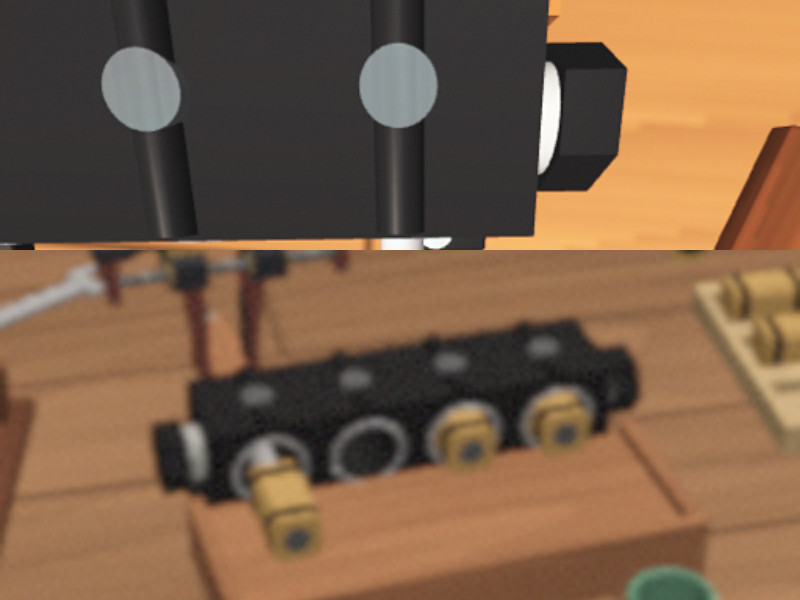

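Request:
{"fn": "play_rows", "kwargs": {
  "deltas": [1, 0, 0, -20, 0, 0, 0, 1, 0, 0, -50, 0, 0, 0, 1, 0, 0, -80, 0, 0, 0, 1, 0, 0, -105, 0, 0, 0, 1, 0, 0, -105, 0, 0, 0, 1, 0, 0, -105, 0, 0, 0, 1, -40, 0, -105, 0, 0, 0, 1, -90, 0, -105, 0, 0, 0, 1, -132, 0, -105, 0, 0, 0, 1, -132, 0, -105, 0, 0, 0, 1, -132, 0, -105, 0, 0, 0, 1, -132, 0, -105, 0, 0, 0]
}}

```text
clock: 11.45
ee_pos: [392.0, 2.7, 68.6]
tool_rot: [-1.571, -0.0, -1.505]
ft_force: [0.4, -0.0, -4.0]
gripper_width: 0.292
```

Request:
{"fn": "play_rows", "kwargs": {
  "deltas": [1, 0, 0, 12, 0, 0, 0, 1, 0, 0, 24, 0, 0, 0, 1, 0, 0, 36, 0, 0, 0, 1, 0, 0, 42, 0, 0, 0, 1, 0, 0, 42, 0, 0, 0]
}}

```text
clock: 12.08
ee_pos: [433.8, 6.0, 68.5]
tool_rot: [-1.571, 0.0, -1.504]
ft_force: [0.0, 0.2, -3.7]
gripper_width: 0.293
```

Request:
{"fn": "play_rows", "kwargs": {
  "deltas": [1, 0, 0, 6, 0, 0, 0, 1, 0, 0, 12, 0, 0, 0, 1, 0, 0, 18, 0, 0, 0, 1, 0, 0, 24, 0, 0, 0, 1, 0, 0, 30, 0, 0, 0, 1, 0, 0, 36, 0, 0, 0, 1, 0, 0, 42, 0, 0, 0, 1, 0, 0, 48, 0, 0, 0, 1, 0, 0, 54, 0, 0, 0, 1, 0, 0, 60, 0, 0, 0, 1, 0, 0, 65, 0, 0, 0, 1, 0, 0, 65, 0, 0, 0]
}}

```text
clock: 13.58
ee_pos: [499.1, 10.6, 68.8]
tool_rot: [-1.57, -0.0, -1.504]
ft_force: [0.1, -0.1, -3.0]
gripper_width: 0.287
```

Request:
{"fn": "play_rows", "kwargs": {
  "deltas": [1, 0, 0, -20, 0, 0, 0, 1, 0, 0, -50, 0, 0, 0, 1, 0, 0, -80, 0, 0, 0, 1, 0, 0, -107, 0, 0, 0, 1, 0, 0, -107, 0, 0, 0, 1, 0, 0, -107, 0, 0, 0, 1, -30, 0, -107, 0, 0, 0, 1, -66, 0, -107, 0, 0, 0, 1, -66, 0, -107, 0, 0, 0, 1, -66, 0, -107, 0, 0, 0, 1, -66, 0, -95, 0, 0, 0, 1, -66, 0, -83, 0, 0, 0, 1, -66, 0, -71, 0, 0, 0, 1, -66, 0, -65, 0, 0, 0, 1, -66, 0, -65, 0, 0, 0]
}}

```text
clock: 15.45
ee_pos: [429.4, 71.9, 68.5]
tool_rot: [-1.571, -0.0, -1.505]
ft_force: [-0.9, 1.1, -4.4]
gripper_width: 0.288
```

Request:
{"fn": "play_rows", "kwargs": {
  "deltas": [1, 0, 0, 6, 0, 0, 0, 1, 0, 0, 12, 0, 0, 0, 1, 0, 0, 18, 0, 0, 0, 1, 0, 0, 24, 0, 0, 0, 1, 0, 0, 30, 0, 0, 0, 1, 0, 0, 36, 0, 0, 0, 1, 0, 0, 42, 0, 0, 0, 1, 0, 0, 48, 0, 0, 0, 1, 0, 0, 54, 0, 0, 0, 1, 0, 0, 60, 0, 0, 0, 1, 0, 0, 65, 0, 0, 0, 1, 0, 0, 65, 0, 0, 0]
}}

```text
clock: 16.95
ee_pos: [494.8, 76.4, 68.8]
tool_rot: [-1.57, -0.0, -1.504]
ft_force: [0.6, -0.0, -4.6]
gripper_width: 0.293
```

Request:
{"fn": "play_rows", "kwargs": {
  "deltas": [1, 0, 0, -20, 0, 0, 0, 1, 0, 0, -50, 0, 0, 0, 1, 0, 0, -80, 0, 0, 0, 1, 0, 0, -107, 0, 0, 0, 1, 0, 0, -107, 0, 0, 0, 1, 0, 0, -107, 0, 0, 0]
}}

```text
clock: 17.7
ee_pos: [388.2, 69.4, 69.2]
tool_rot: [-1.568, -0.0, -1.504]
ft_force: [0.2, -0.8, -5.1]
gripper_width: 0.288
```

```bash
python3 - <<'E'
from h import *
s=r.read_state(); print(s["ee_pos"],s["tool_rot"],s["ft_force"],s["gripper_width"])
p=cam("top"); find(p,"plug1"); t=p["pixels"][90:250,180:380]
t=cv2.resize(t[:,:,::-1],None,fx=4,fy=4,interpolation=cv2.INTER_CUBIC)
q=cam("scene"); find(q,"plug1"); c=q["pixels"][160:290,180:345]
c=cv2.resize(c[:,:,::-1],(800,600),interpolation=cv2.INTER_CUBIC)
cv2.imwrite("pics/c5.png",np.vstack([cv2.resize(t[40:400],(800,300)),cv2.resize(c,(800,300))]))
E
```

```text
[388.216204    69.3514396   69.24713674] [-1.56848695e+00 -2.93995765e-05 -1.50406311e+00] [ 0.21823511 -0.78699852 -5.08523788] 0.2878002732958015
plug1 0.85 [ 665.6 -107.    76. ]
plug1 0.76 [666.4  24.5  78.3]
plug1 0.64 [654.1  87.7  73.2]
plug1 0.85 [675.3  21.2  72.7]
plug1 0.67 [ 688.5 -111.8   72.9]
plug1 0.54 [671.2  81.1  73.5]
```

View pics/c5.png

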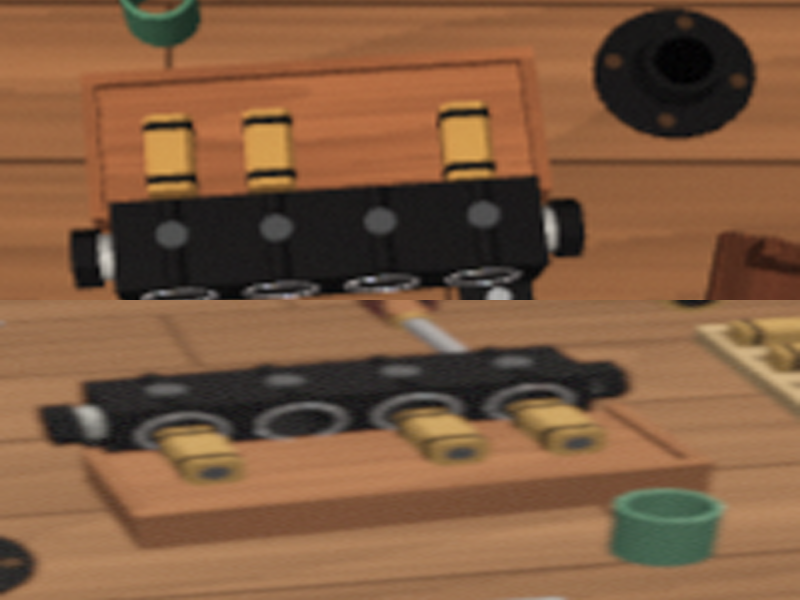

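Request:
{"fn": "play_rows", "kwargs": {
  "deltas": [1, 0, -60, 0, 0, 0, 0, 1, 0, -130, 0, 0, 0, 0, 1, 0, -130, 0, 0, 0, 0, 1, 385, -130, 77, 0, 0.272, 0, 1, 385, -130, 77, 0, 0.272, 0, 1, 385, -130, 77, 0, 0.272, 0, 1, 385, -130, 77, 0, 0.272, 0, 1, 385, -130, 77, 0, 0.272, 0, 1, 385, -130, 77, 0, 0.272, 0, 1, 385, -130, 77, 0, 0.272, 0, 1, 385, -130, 77, 0, 0.272, 0, 1, 385, -130, 77, 0, 0.272, 0, 1, 385, -130, 77, 0, 0.272, 0, 1, 385, -130, 77, 0, 0.272, 0, 1, 385, -130, 77, 0, 0.272, 0]
}}

```text
clock: 19.77
ee_pos: [489.9, -309.1, 199.0]
tool_rot: [-1.57, -0.0, -1.775]
ft_force: [0.4, 1.1, -4.5]
gripper_width: 0.292
```

```bash
python3 - <<'E'
from h import *
s=r.read_state(); print(s["ee_pos"],s["tool_rot"],s["ft_force"])
p=cam("wrist"); save(p,"w6.png",pts=[(489,-310,56),(489+.979*95,-310-.205*95,58)])
go(489.2,-310,59.6,-1.777)
E
```

```text
[ 489.92539471 -309.13529252  199.01927757] [-1.57019418e+00 -2.03047187e-04 -1.77523297e+00] [ 0.42688673  1.05584039 -4.49854124]
delta [ 8.03000e-01  1.39351e+02 -5.35000e-01  0.00000e+00  2.00000e-03
  0.00000e+00]
```

View pics/w6.png

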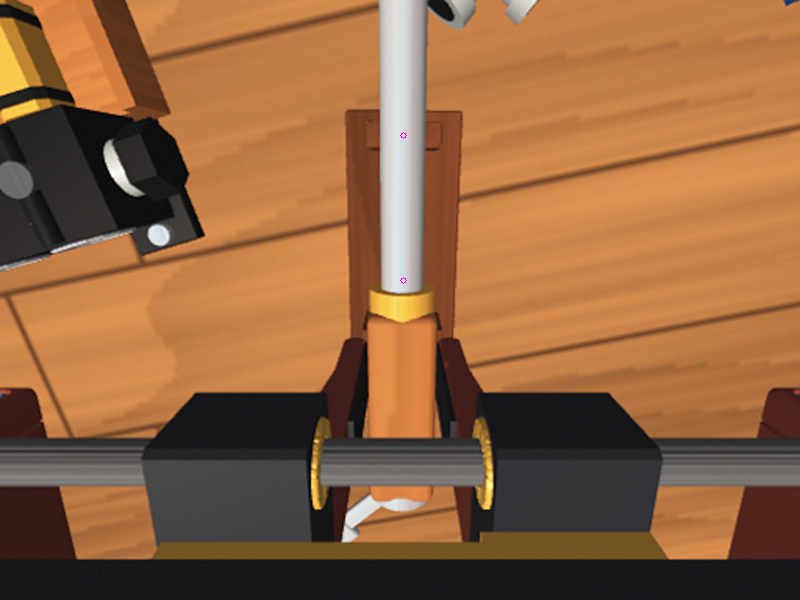

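Rod (column ~403) is over the rest's middle (saddle near 403,135). Lower it, check the force, release.

Request:
{"fn": "play_rows", "kwargs": {
  "deltas": [1, 0.8, 40, -0.5, 0, 0.002, 0, 1, 0.8, 80, -0.5, 0, 0.002, 0, 1, 0.8, 105, -0.5, 0, 0.002, 0, 1, 0.8, 120, -0.5, 0, 0.002, 0, 1, 0.8, 130, -0.5, 0, 0.002, 0, 1, 0.8, 136, -0.5, 0, 0.002, 0, 1, 0.8, 139, -0.5, 0, 0.002, 0, 1, 0.8, 139, -0.5, 0, 0.002, 0]
}}

```text
clock: 20.82
ee_pos: [489.4, -310.5, 60.1]
tool_rot: [-1.57, -0.0, -1.778]
ft_force: [-0.5, -0.9, -3.5]
gripper_width: 0.286
```

Request:
{"fn": "play_rows", "kwargs": {
  "deltas": [0.6, 0, 0, 0, 0, 0, 0, 0.4, 0, 0, 0, 0, 0, 0, 0.2, 0, 0, 0, 0, 0, 0, 0.2, 0, 0, 0, 0, 0, 0, 0.2, 0, -40, 0, 0, 0, 0, 0.2, 0, -100, 0, 0, 0, 0, 0.2, 0, -160, 0, 0, 0, 0, 0.2, 0, -220, 0, 0, 0, 0, 0.2, 0, -220, 0, 0, 0, 0, 0.2, 0, -220, 0, 0, 0, 0]
}}

```text
clock: 22.08
ee_pos: [489.2, -310.4, 278.9]
tool_rot: [-1.571, 0.0, -1.778]
ft_force: [-0.4, -0.9, -0.4]
gripper_width: 0.802
```

```bash
python3 - <<'E'
from h import *
s=r.read_state(); print(s["ee_pos"],s["tool_rot"])
p=cam("wrist"); find(p,"rod"); save(p,"w7.png",pts=[(489,-310,56),(432,-298,56),(617,-338,56)])
go(600,20,280,-1.505)
E
```

```text
[ 489.18412702 -310.38544965  278.94354269] [-1.57120012e+00  1.78598514e-04 -1.77799635e+00]
rod 0.88 [ 511.7 -314.1   67.1]
delta [-3.45903e+02 -2.88700e+00  4.09500e+01  0.00000e+00 -2.73000e-01
  0.00000e+00]
```

View pics/w7.png

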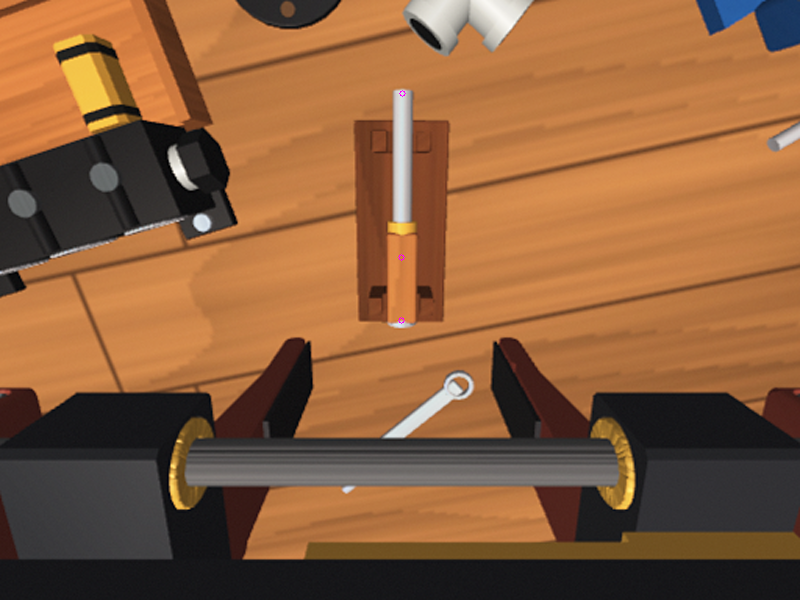

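Request:
{"fn": "play_rows", "kwargs": {
  "deltas": [0.2, -346, -3, 41, 0, -0.273, 0, 0.2, -346, -3, 41, 0, -0.273, 0, 0.2, -346, -3, 41, 0, -0.273, 0, 0.2, -346, -3, 41, 0, -0.273, 0, 0.2, -346, -3, 41, 0, -0.273, 0, 0.2, -346, -3, 41, 0, -0.273, 0, 0.2, -346, -3, 41, 0, -0.273, 0, 0.2, -346, -3, 41, 0, -0.273, 0, 0.2, -346, -3, 41, 0, -0.273, 0, 0.2, -346, -3, 41, 0, -0.273, 0]
}}

```text
clock: 23.42
ee_pos: [600.3, 18.6, 282.7]
tool_rot: [-1.571, -0.0, -1.507]
ft_force: [0.2, 0.8, 0.1]
gripper_width: 0.796
```

```bash
cat >> h.py <<'E'
def plugs(p,z,amin=300):
    hsv=cv2.cvtColor(p["pixels"],cv2.COLOR_RGB2HSV)
    m=cv2.inRange(hsv,(19,120,90),(32,255,255)); m=cv2.morphologyEx(m,cv2.MORPH_CLOSE,np.ones((9,9)))
    out=[]
    for c in cv2.findContours(m,cv2.RETR_EXTERNAL,cv2.CHAIN_APPROX_NONE)[0]:
        if cv2.contourArea(c)<amin: continue
        b=np.array([pix(p,u,v,z) for u,v in cv2.boxPoints(cv2.minAreaRect(c))])
        e=[b[1]-b[0],b[2]-b[1]]; e.sort(key=np.linalg.norm)
        out.append(b.mean(0)); print("plug",b.mean(0).round(1),"size",[round(float(np.linalg.norm(x)),1) for x in e],"yaw",round(float(np.arctan2(e[1][1],e[1][0])),3))
    return out
E
python3 - <<'E'
from h import *
s=r.read_state(); print(s["ee_pos"],s["tool_rot"])
p=cam("wrist"); find(p,"plug1"); P=plugs(p,72); save(p,"w8.png",pts=P)
E
```

```text
[600.27906461  18.58301791 282.69682644] [-1.57076269e+00 -1.33000231e-04 -1.50674018e+00]
plug1 0.8 [ 672.7 -104.5   78.3]
plug1 0.77 [660.8  24.1  78.9]
plug1 0.67 [657.8  85.5  77. ]
plug [ 314.7 -161.    72. ] size [27.9, 282.8] yaw -1.507
plug [ 328.6 -361.8   72. ] size [30.2, 85.3] yaw -1.507
plug [ 412.3 -198.8   72. ] size [33.8, 103.1] yaw -2.814
plug [386.2 210.3  72. ] size [31.2, 103.7] yaw -0.232
plug [502.9 297.6  72. ] size [109.9, 141.2] yaw -1.294
plug [583.8 320.4  72. ] size [55.0, 62.1] yaw -1.587
plug [ 668.7 -108.3   72. ] size [29.0, 63.8] yaw 0.063
plug [657.4  90.3  72. ] size [26.5, 62.2] yaw -3.065
plug [662.3  24.5  72. ] size [27.0, 62.2] yaw -3.068
```

View pics/w8.png

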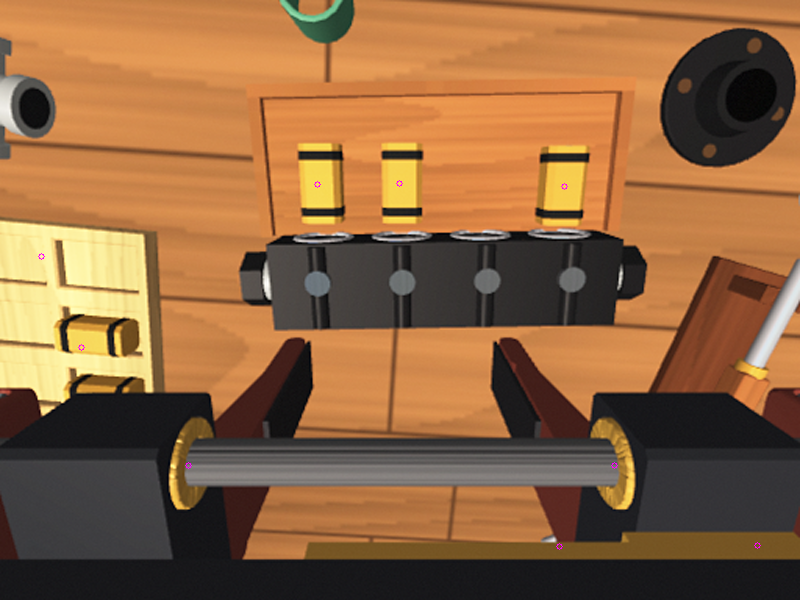

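Request:
{"fn": "play_rows", "kwargs": {
  "deltas": [0.42, -33, 40, 30, 0, 0, 0, 0.42, -66, 90, 61.5, 0, 0, 0, 0.42, -66, 130, 61.5, 0, 0, 0, 0.42, -66, 150, 61.5, 0, 0, 0, 0.42, -66, 170, 61.5, 0, 0, 0, 0.42, -66, 190, 61.5, 0, 0, 0, 0.42, -66, 202, 61.5, 0, 0, 0, 0.42, -66, 202, 61.5, 0, 0, 0, 1, -66, 202, 61.5, 0, 0, 0, 1, -66, 202, 61.5, 0, 0, 0, 1, -66, 202, 61.5, 0, 0, 0, 1, -66, 202, 61.5, 0, 0, 0, 1, -66, 202, 61.5, 0, 0, 0],
  "newtons": 30
}}

```text
clock: 25.15
ee_pos: [657.5, 89.7, 80.7]
tool_rot: [-1.571, -0.0, -1.505]
ft_force: [0.2, -0.4, 0.6]
gripper_width: 0.053
```

```bash
python3 - <<'E'
from h import *
s=r.read_state(); print(s["ee_pos"],s["gripper_width"])
p=cam("wrist"); save(p,"w9.png",k=1.0)
q=cam("scene"); find(q,"plug1"); c=cv2.resize(q["pixels"][160:290,180:345,::-1],(512,384),interpolation=cv2.INTER_CUBIC)
cv2.imwrite("pics/c9.png",cv2.resize(np.hstack([cv2.imread("pics/w9.png"),c]),(800,300)))
E
```

```text
[657.51218352  89.71509011  80.68550908] 0.05275999961517164
plug1 0.67 [676.7  19.6  73.1]
plug1 0.62 [677.7  80.   70.4]
plug1 0.54 [ 689.6 -110.8   73.5]
```

View pics/c9.png

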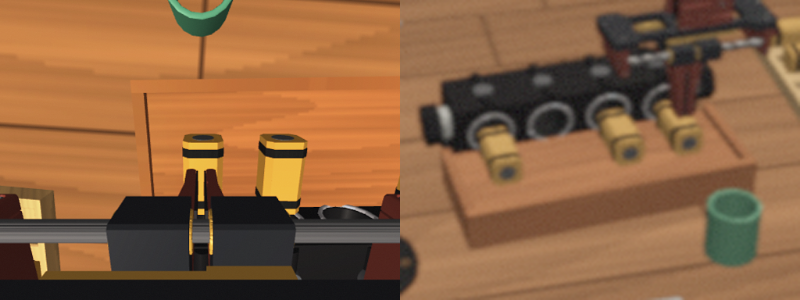

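```bash
python3 - <<'E'
import cv2
a=cv2.imread("pics/w9.png")[150:345,160:420]; cv2.imwrite("pics/c10.png",cv2.resize(a,(800,600),interpolation=cv2.INTER_CUBIC))
E
```

```text
(no output)
```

View pics/c10.png

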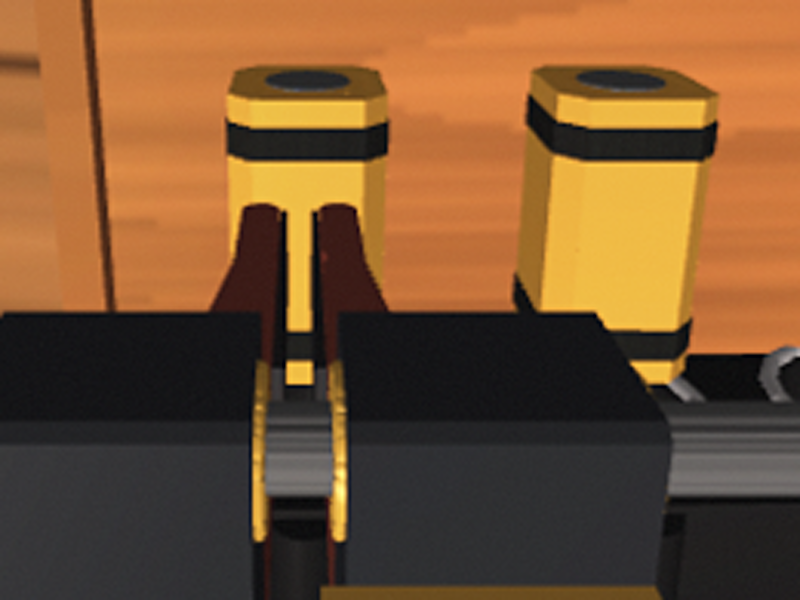

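Request:
{"fn": "play_rows", "kwargs": {
  "deltas": [1, 0, -20, 0, 0, 0, 0, 1, 0, -20, 0, 0, 0, 0, 0.42, 0, -20, 0, 0, 0, 0, 0.42, 0, -20, 0, 0, 0, 0, 0.42, 0, -20, 0, 0, 0, 0, 0.42, 0, -10, 0, 0, 0, 0, 0.42, 0, 0, 0, 0, 0, 0, 0.42, 0, 6, 0, 0, 0, 0, 0.42, 0, 11, 0, 0, 0, 0, 0.42, 0, 11, 0, 0, 0, 0]
}}

```text
clock: 26.55
ee_pos: [657.2, 89.7, 69.0]
tool_rot: [-1.572, -0.0, -1.505]
ft_force: [1.2, 0.1, -1.6]
gripper_width: 0.581
```

Request:
{"fn": "play_rows", "kwargs": {
  "deltas": [1, 0, 0, 0, 0, 0, 0, 1, 0, 0, 0, 0, 0, 0, 1, 0, 0, 0, 0, 0, 0, 1, 0, 0, 0, 0, 0, 0, 1, 0, 0, 0, 0, 0, 0, 1, 0, 0, 0, 0, 0, 0],
  "newtons": 30
}}

```text
clock: 27.3
ee_pos: [657.8, 89.3, 70.2]
tool_rot: [-1.57, -0.001, -1.505]
ft_force: [0.4, -3.6, 3.6]
gripper_width: 0.353
```

Request:
{"fn": "play_rows", "kwargs": {
  "deltas": [0.42, 0, 0, 0, 0, 0, 0, 0.42, 0, 0, 0, 0, 0, 0, 0.42, 0, 2, 0, 0, 0, 0, 0.42, 0, 3, 0, 0, 0, 0, 0.42, 0, 4, 0, 0, 0, 0, 0.42, 0, 4, 0, 0, 0, 0]
}}

```text
clock: 28.05
ee_pos: [657.4, 89.7, 65.4]
tool_rot: [-1.571, 0.0, -1.505]
ft_force: [-0.3, -1.2, 0.7]
gripper_width: 0.576
```

```bash
python3 - <<'E'
from h import *
s=r.read_state(); print(s["ee_pos"],s["tool_rot"],s["gripper_width"],s["ft_force"])
p=cam("wrist"); save(p,"w11.png",k=1); plugs(p,72)
q=cam("scene"); c=cv2.resize(q["pixels"][150:280,220:350,::-1],(400,400),interpolation=cv2.INTER_CUBIC)
cv2.imwrite("pics/c11.png",np.hstack([cv2.resize(cv2.imread("pics/w11.png")[110:330,130:380],(400,400)),c]))
E
```

```text
[657.42245403  89.73383932  65.44567011] [-1.57107568e+00  8.74524812e-05 -1.50498246e+00] 0.57625176076983 [-0.29936524 -1.24485309  0.65295441]
plug [612.  149.9  72. ] size [9.8, 41.7] yaw -0.137
plug [620.7  24.2  72. ] size [10.8, 42.5] yaw -2.897
plug [655.5  91.   72. ] size [26.4, 38.2] yaw -3.056
plug [662.9  22.8  72. ] size [30.3, 32.0] yaw 0.093
plug [689.   24.7  72. ] size [5.8, 29.4] yaw -1.536
plug [684.4  92.9  72. ] size [5.8, 27.1] yaw -1.534
```

View pics/c11.png

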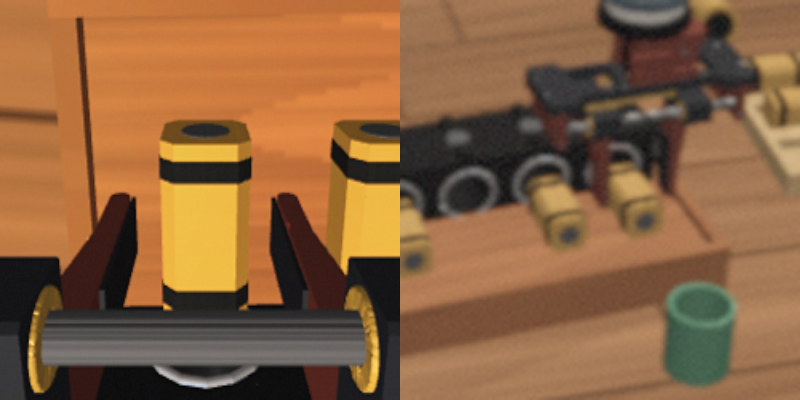

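Request:
{"fn": "play_rows", "kwargs": {
  "deltas": [0.42, 0, 2, 0, 0, 0, 0, 0.42, 0, 3, 0, 0, 0, 0, 0.42, 0, 3, 0, 0, 0, 0, 1, 0, 3, 0, 0, 0, 0, 1, 0, 3, 0, 0, 0, 0, 1, 0, 3, 0, 0, 0, 0, 1, 0, 3, 0, 0, 0, 0, 1, 0, 3, 0, 0, 0, 0],
  "newtons": 30
}}

```text
clock: 29.15
ee_pos: [657.6, 89.6, 62.7]
tool_rot: [-1.571, -0.0, -1.505]
ft_force: [-0.1, -0.4, 0.2]
gripper_width: 0.365
```

```bash
python3 - <<'E'
from h import *
s=r.read_state(); print(s["ee_pos"],s["tool_rot"],s["gripper_width"],s["ft_force"])
# tray: corners measured earlier in the top view
A=np.array([[603,441],[598,257],[394,263],[399,448]],float); c=A.mean(0); print("tray",c)
ex=(A[0]+A[1]-A[2]-A[3]); print("yaw",np.arctan2(ex[1],ex[0]))
p=cam("top"); find(p,"stock1"); find(p,"tray"); plugs(p,40,100)
E
```

```text
[657.57292389  89.57106312  62.72718258] [-1.57062934e+00 -1.96152020e-04 -1.50509611e+00] 0.3645551310005585 [-0.14622571 -0.38552773  0.21767205]
tray [498.5  352.25]
yaw -0.03185196894184327
stock1 0.92 [492.4 306.9  44.4]
stock1 0.62 [429.3 307.4  46.5]
tray 0.8 [510.3 368.2  20.6]
plug [284.4 277.2  40. ] size [55.9, 61.7] yaw 0.056
```

Request:
{"fn": "play_rows", "kwargs": {
  "deltas": [1, 0, -20, 0, 0, 0, 0, 1, 0, -60, 0, 0, 0, 0, 1, 0, -120, 0, 0, 0, 0, 1, -222, -120, -80, 0, -1.473, 0, 1, -222, -120, -80, 0, -1.473, 0, 1, -222, -120, -80, 0, -1.473, 0, 1, -222, -120, -80, 0, -1.473, 0, 1, -222, -120, -80, 0, -1.473, 0, 1, -222, -120, -80, 0, -1.473, 0, 1, -222, -120, -80, 0, -1.473, 0, 1, -222, -120, -80, 0, -1.473, 0, 1, -222, -120, -80, 0, -1.473, 0, 1, -222, -120, -80, 0, -1.473, 0, 1, -222, -120, -80, 0, -1.473, 0, 1, -222, -120, -80, 0, -1.473, 0, 1, -222, -120, -80, 0, -1.473, 0]
}}

```text
clock: 31.3
ee_pos: [563.1, 305.9, 182.6]
tool_rot: [-1.571, 0.0, -0.032]
ft_force: [0.6, -0.7, -2.4]
gripper_width: 0.361
```

```bash
cat >> h.py <<'E'
def T(x,y,z=24,c=(498.5,352.2),a=-.032):
    return (c[0]+x*np.cos(a)-y*np.sin(a),c[1]+x*np.sin(a)+y*np.cos(a),z)
E
python3 - <<'E'
from h import *
s=r.read_state(); print(s["ee_pos"],s["tool_rot"],s["gripper_width"])
p=cam("wrist"); find(p,"tray"); find(p,"stock1")
save(p,"w12.png",pts=[T(x,y) for x in(-102,102) for y in (-91,91)]+[T(x+i,44+j) for x in (0,66) for i in (-23,23) for j in (-38,38)]+[T(66+i,-44+j) for i in (-23,23) for j in (-38,38)])
E
```

```text
[563.06780265 305.91987375 182.6180652 ] [-1.57083899e+00  1.00981330e-04 -3.24985527e-02] 0.36147730812370504
tray 0.6 [501.5 381.1  21.8]
stock1 0.97 [440.6 314.3  43.1]
stock1 0.73 [496.2 314.6  44.6]
```

View pics/w12.png

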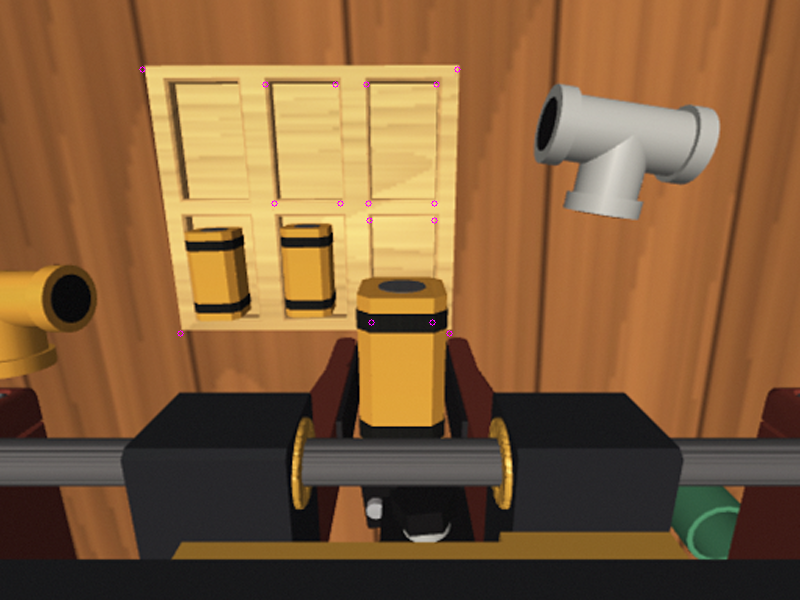

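Request:
{"fn": "play_rows", "kwargs": {
  "deltas": [1, 1.4, 40, 1.3, 0, 0, 0, 1, 1.4, 80, 1.3, 0, 0, 0, 1, 1.4, 110, 1.3, 0, 0, 0, 1, 1.4, 128, 1.3, 0, 0, 0, 1, 1.4, 138, 1.3, 0, 0, 0, 1, 1.4, 146, 1.3, 0, 0, 0, 1, 1.4, 151, 1.3, 0, 0, 0, 1, 1.4, 151, 1.3, 0, 0, 0]
}}

```text
clock: 32.45
ee_pos: [564.6, 307.3, 31.9]
tool_rot: [-1.571, -0.0, -0.032]
ft_force: [0.2, -0.0, -3.0]
gripper_width: 0.362
```

Still carrying the plug's weight, no contact. Go 2 mm lower and let go, opening only a little.

Request:
{"fn": "play_rows", "kwargs": {
  "deltas": [1, 0, 1, 0, 0, 0, 0, 1, 0, 2, 0, 0, 0, 0, 1, 0, 2, 0, 0, 0, 0, 0.55, 0, 2, 0, 0, 0, 0, 0.5, 0, 2, 0, 0, 0, 0, 0.5, 0, 2, 0, 0, 0, 0, 0.5, 0, -20, 0, 0, 0, 0, 0.5, 0, -60, 0, 0, 0, 0, 0.45, 0, -110, 0, 0, 0, 0, 0.42, 0, -150, 0, 0, 0, 0, 0.42, 0, -150, 0, 0, 0, 0, 0.42, 0, -150, 0, 0, 0, 0]
}}

```text
clock: 33.95
ee_pos: [564.3, 307.1, 180.6]
tool_rot: [-1.571, 0.001, -0.032]
ft_force: [-0.1, 0.4, -1.3]
gripper_width: 0.576
```

```bash
python3 - <<'E'
from h import *
s=r.read_state(); print(s["ee_pos"],s["tool_rot"],s["gripper_width"],s["ft_force"])
p=cam("wrist"); find(p,"stock1"); find(p,"plug1"); plugs(p,39)
cv2.imwrite("pics/w13.png",p["pixels"][:,:,::-1])
q=cam("top"); find(q,"plug1")
go(662,23,180,-1.505)
E
```

```text
[564.32818538 307.11087944 180.64758763] [-1.57124297e+00  8.57800379e-04 -3.20137699e-02] 0.5759997132482287 [-0.09638634  0.42422092 -1.282181  ]
stock1 0.78 [496.5 312.9  43. ]
stock1 0.65 [441.1 311.8  44.5]
plug1 0.85 [562.8 307.9  42.8]
plug [683.1 153.   39. ] size [19.6, 82.9] yaw -1.372
plug [296.5 301.5  39. ] size [23.4, 28.3] yaw -0.031
plug [498.  355.9  39. ] size [172.5, 192.9] yaw -0.031
plug1 0.83 [568.  297.1  40.1]
plug1 0.78 [664.5  23.4  81.2]
plug1 0.59 [ 666.5 -105.4   80.3]
delta [ 1.07008e+02 -1.85000e-01 -2.80683e+02  0.00000e+00  1.47300e+00
  0.00000e+00]
```

Request:
{"fn": "play_rows", "kwargs": {
  "deltas": [0.42, 107, 0, -281, 0, 1.473, 0, 0.42, 107, 0, -281, 0, 1.473, 0, 0.42, 107, 0, -281, 0, 1.473, 0, 0.42, 107, 0, -281, 0, 1.473, 0, 0.42, 107, 0, -281, 0, 1.473, 0, 0.42, 107, 0, -281, 0, 1.473, 0, 0.42, 107, 0, -281, 0, 1.473, 0, 0.42, 107, 0, -281, 0, 1.473, 0, 0.42, 107, 0, -281, 0, 1.473, 0, 0.42, 107, 0, -281, 0, 1.473, 0, 0.42, 107, 0, -281, 0, 1.473, 0, 0.42, 107, 0, -281, 0, 1.473, 0]
}}

```text
clock: 35.7
ee_pos: [662.5, 23.0, 181.6]
tool_rot: [-1.571, 0.0, -1.504]
ft_force: [-0.2, -0.1, 0.5]
gripper_width: 0.58
```

```bash
python3 - <<'E'
from h import *
s=r.read_state(); print(s["ee_pos"],s["tool_rot"])
p=cam("wrist"); find(p,"plug1"); plugs(p,74)
E
```

```text
[662.45130174  22.99380794 181.59888389] [-1.57083941e+00  3.68182840e-07 -1.50404083e+00]
plug1 0.84 [571.1 285.7  34.8]
plug1 0.66 [665.8  23.1  78.4]
plug1 0.57 [ 673.2 -107.3   76.9]
plug [464.4  11.4  74. ] size [11.4, 161.1] yaw -1.504
plug [ 479.7 -148.1   74. ] size [21.2, 128.1] yaw -1.521
plug [544.9 -94.1  74. ] size [18.6, 73.6] yaw -2.891
plug [530.6 123.4  74. ] size [17.4, 74.0] yaw -0.13
plug [581.2 253.7  74. ] size [57.3, 68.6] yaw 3.113
plug [ 668.1 -107.9   74. ] size [29.6, 63.7] yaw 0.058
plug [662.1  22.4  74. ] size [29.8, 62.9] yaw -3.035
```

Request:
{"fn": "play_rows", "kwargs": {
  "deltas": [0.42, 0, 50, 0, 0, 0, 0, 0.42, 0, 80, 0, 0, 0, 0, 0.42, 0, 100, 0, 0, 0, 0, 0.42, 0, 112, 0, 0, 0, 0, 0.42, 0, 118.8, 0, 0, 0, 0, 0.42, 0, 118.8, 0, 0, 0, 0, 1, 0, 118.8, 0, 0, 0, 0, 1, 0, 118.8, 0, 0, 0, 0, 1, 0, 118.8, 0, 0, 0, 0, 1, 0, 118.8, 0, 0, 0, 0, 1, 0, 118.8, 0, 0, 0, 0],
  "newtons": 30
}}

```text
clock: 37.17
ee_pos: [662.9, 22.8, 63.7]
tool_rot: [-1.569, -0.0, -1.505]
ft_force: [-0.7, -0.5, 4.9]
gripper_width: 0.362
```

```bash
python3 - <<'E'
from h import *
s=r.read_state(); print(s["ee_pos"],s["gripper_width"])
t=T(66,44,182,(500,353.2)); print(t); go(*t,-.032)
E
```

```text
[662.89293152  22.80240432  63.71269148] 0.3622563068216092
(np.float64(567.3739705971219), np.float64(395.0658343518692), 182)
delta [-377.731 -118.287  -70.877    0.      -1.473    0.   ]
```

Request:
{"fn": "play_rows", "kwargs": {
  "deltas": [1, 0, -20, 0, 0, 0, 0, 1, 0, -60, 0, 0, 0, 0, 1, 0, -118, 0, 0, 0, 0, 1, -378, -118, -71, 0, -1.473, 0, 1, -378, -118, -71, 0, -1.473, 0, 1, -378, -118, -71, 0, -1.473, 0, 1, -378, -118, -71, 0, -1.473, 0, 1, -378, -118, -71, 0, -1.473, 0, 1, -378, -118, -71, 0, -1.473, 0, 1, -378, -118, -71, 0, -1.473, 0, 1, -378, -118, -71, 0, -1.473, 0, 1, -378, -118, -71, 0, -1.473, 0, 1, -378, -118, -71, 0, -1.473, 0, 1, -378, -118, -71, 0, -1.473, 0, 1, -378, -118, -71, 0, -1.473, 0, 1, -378, -118, -71, 0, -1.473, 0]
}}

```text
clock: 39.17
ee_pos: [566.8, 395.3, 180.9]
tool_rot: [-1.571, 0.0, -0.033]
ft_force: [-0.6, 0.0, -3.5]
gripper_width: 0.359
```

```bash
python3 - <<'E'
from h import *
s=r.read_state(); print(s["ee_pos"],s["tool_rot"],s["gripper_width"],s["ft_force"])
p=cam("wrist"); find(p,"plug1"); plugs(p,180)
q=cam("top"); find(q,"plug1")
cv2.imwrite("pics/w14.png",np.hstack([cv2.resize(cv2.imread("pics/w13.png"),(400,300)),cv2.resize(p["pixels"][:,:,::-1],(400,300))]))
go(*T(66,44,33,(500,353.2)),-.032)
E
```

```text
[566.82607764 395.29240191 180.85335388] [-1.57076749e+00  6.68801613e-05 -3.26773120e-02] 0.35861369619922745 [-0.57739395  0.02549271 -3.54171011]
plug1 0.93 [566.9 403.9 196.7]
plug [578.  306.1 180. ] size [13.9, 226.1] yaw -0.032
plug [424.6 379.7 180. ] size [12.1, 19.0] yaw 1.215
plug [531.3 410.8 180. ] size [92.1, 103.2] yaw -0.032
plug1 0.88 [ 663.5 -104.8   78.6]
plug1 0.81 [573.5 376.2 194.7]
plug1 0.67 [569.6 301.   39.6]
delta [  0.62  147.837  -0.341   0.     -0.      0.   ]
```

View pics/w14.png

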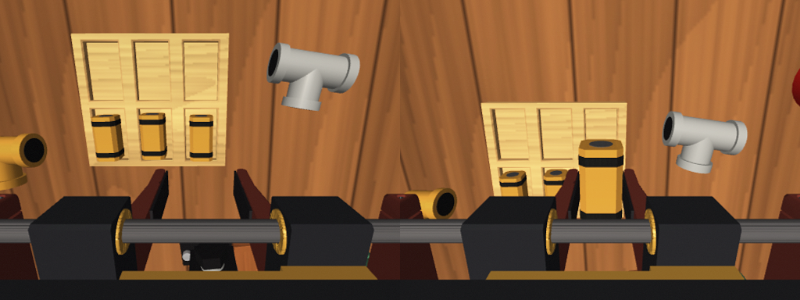

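Request:
{"fn": "play_rows", "kwargs": {
  "deltas": [1, 0.6, 40, -0.3, 0, 0, 0, 1, 0.6, 80, -0.3, 0, 0, 0, 1, 0.6, 110, -0.3, 0, 0, 0, 1, 0.6, 128, -0.3, 0, 0, 0, 1, 0.6, 138, -0.3, 0, 0, 0, 1, 0.6, 145, -0.3, 0, 0, 0, 1, 0.6, 149, -0.3, 0, 0, 0, 1, 0.6, 151, -0.3, 0, 0, 0, 1, 0.6, 151, -0.3, 0, 0, 0]
}}

```text
clock: 40.5
ee_pos: [567.6, 395.3, 30.4]
tool_rot: [-1.57, -0.001, -0.032]
ft_force: [0.1, 0.3, -3.5]
gripper_width: 0.364
```

Request:
{"fn": "play_rows", "kwargs": {
  "deltas": [0.55, 0, 0, 0, 0, 0, 0, 0.5, 0, 0, 0, 0, 0, 0, 0.5, 0, 0, 0, 0, 0, 0, 0.5, 0, -20, 0, 0, 0, 0, 0.5, 0, -60, 0, 0, 0, 0, 0.45, 0, -110, 0, 0, 0, 0, 0.42, 0, -150, 0, 0, 0, 0, 0.42, 0, -150, 0, 0, 0, 0, 0.42, 0, -150, 0, 0, 0, 0]
}}

```text
clock: 41.62
ee_pos: [567.3, 395.1, 179.9]
tool_rot: [-1.571, -0.0, -0.032]
ft_force: [-0.5, 0.3, -1.0]
gripper_width: 0.582
```

```bash
python3 - <<'E'
from h import *
s=r.read_state(); print(s["ee_pos"],s["tool_rot"],s["gripper_width"],s["ft_force"])
p=cam("wrist"); find(p,"plug1")
q=cam("top"); find(q,"plug1")
go(668,-109,180,-1.508)
E
```

```text
[567.28850438 395.10624306 179.89297399] [-1.57070678e+00 -1.16590841e-04 -3.19476538e-02] 0.5816244316370026 [-0.52557727  0.27033107 -1.00782518]
plug1 0.8 [568.5 308.5  43.3]
plug1 0.6 [565.  396.8  45.9]
plug1 0.91 [565.4 299.1  42.8]
plug1 0.8 [ 667.8 -106.6   79.4]
plug1 0.68 [566.6 393.4  45.4]
plug1 0.59 [276.5 267.3  41.2]
delta [ 117.244   -2.278 -500.296    0.       1.476    0.   ]
```

Request:
{"fn": "play_rows", "kwargs": {
  "deltas": [0.42, 117, -2, -500, 0, 1.476, 0, 0.42, 117, -2, -500, 0, 1.476, 0, 0.42, 117, -2, -500, 0, 1.476, 0, 0.42, 117, -2, -500, 0, 1.476, 0, 0.42, 117, -2, -500, 0, 1.476, 0, 0.42, 117, -2, -500, 0, 1.476, 0, 0.42, 117, -2, -500, 0, 1.476, 0, 0.42, 117, -2, -500, 0, 1.476, 0, 0.42, 117, -2, -500, 0, 1.476, 0, 0.42, 117, -2, -500, 0, 1.476, 0, 0.42, 117, -2, -500, 0, 1.476, 0, 0.42, 117, -2, -500, 0, 1.476, 0, 0.42, 117, -2, -500, 0, 1.476, 0]
}}

```text
clock: 43.45
ee_pos: [668.4, -107.1, 182.1]
tool_rot: [-1.57, -0.0, -1.506]
ft_force: [1.7, -0.4, 0.6]
gripper_width: 0.58
```

```bash
python3 - <<'E'
from h import *
s=r.read_state(); print(s["ee_pos"],s["tool_rot"])
p=cam("wrist"); find(p,"plug1"); plugs(p,74)
E
```

```text
[ 668.36415921 -107.05339864  182.14671811] [-1.5704079e+00 -1.4700527e-05 -1.5060810e+00]
plug1 0.92 [ 672.5 -110.    80. ]
plug [ 480.  -210.2   74. ] size [23.2, 334.1] yaw -1.506
plug [ 550.3 -224.3   74. ] size [19.0, 73.6] yaw -2.898
plug [536.3  -7.1  74. ] size [19.2, 73.9] yaw -0.11
plug [ 668. -109.   74.] size [29.3, 62.5] yaw -3.06
```

Request:
{"fn": "play_rows", "kwargs": {
  "deltas": [0.42, 0, 50, 0, 0, 0, 0, 0.42, 0, 80, 0, 0, 0, 0, 0.42, 0, 100, 0, 0, 0, 0, 0.42, 0, 112, 0, 0, 0, 0, 0.42, 0, 119, 0, 0, 0, 0, 0.42, 0, 119, 0, 0, 0, 0, 1, 0, 119, 0, 0, 0, 0, 1, 0, 119, 0, 0, 0, 0, 1, 0, 119, 0, 0, 0, 0, 1, 0, 119, 0, 0, 0, 0, 1, 0, 119, 0, 0, 0, 0],
  "newtons": 30
}}

```text
clock: 44.92
ee_pos: [668.8, -108.6, 63.8]
tool_rot: [-1.569, -0.001, -1.508]
ft_force: [0.2, -1.2, 4.5]
gripper_width: 0.36
```

```bash
python3 - <<'E'
from h import *
s=r.read_state(); print(s["ee_pos"],s["gripper_width"])
t=T(0,44,182,(500,353.2)); print(t); go(*t,-.032)
E
```

```text
[ 668.76267085 -108.64201934   63.82685251] 0.35969400064144846
(np.float64(501.4077597136363), np.float64(397.1774739223237), 182)
delta [-515.304 -118.173 -135.361    0.      -1.476    0.   ]
```

Request:
{"fn": "play_rows", "kwargs": {
  "deltas": [1, 0, -20, 0, 0, 0, 0, 1, 0, -60, 0, 0, 0, 0, 1, 0, -118, 0, 0, 0, 0, 1, -515, -118, -135, 0, -1.476, 0, 1, -515, -118, -135, 0, -1.476, 0, 1, -515, -118, -135, 0, -1.476, 0, 1, -515, -118, -135, 0, -1.476, 0, 1, -515, -118, -135, 0, -1.476, 0, 1, -515, -118, -135, 0, -1.476, 0, 1, -515, -118, -135, 0, -1.476, 0, 1, -515, -118, -135, 0, -1.476, 0, 1, -515, -118, -135, 0, -1.476, 0, 1, -515, -118, -135, 0, -1.476, 0, 1, -515, -118, -135, 0, -1.476, 0, 1, -515, -118, -135, 0, -1.476, 0, 1, -515, -118, -135, 0, -1.476, 0, 1, -515, -118, -135, 0, -1.476, 0, 1, -515, -118, -135, 0, -1.476, 0]
}}

```text
clock: 47.18
ee_pos: [501.4, 396.8, 180.9]
tool_rot: [-1.571, -0.0, -0.033]
ft_force: [-0.8, -0.5, -3.1]
gripper_width: 0.361
```

```bash
python3 - <<'E'
from h import *
s=r.read_state(); print(s["ee_pos"],s["tool_rot"],s["gripper_width"],s["ft_force"])
p=cam("wrist"); find(p,"plug1")
q=cam("top"); find(q,"plug1"); find(q,"tray")
go(*T(0,44,31,(500,353.2)),-.032)
E
```

```text
[501.42750485 396.84177828 180.90205935] [-1.57076915e+00 -3.02446398e-05 -3.25324469e-02] 0.3607716587491344 [-0.82513458 -0.50460834 -3.11143074]
plug1 0.89 [502.5 404.4 194.5]
plug1 0.67 [564.6 396.7  44. ]
plug1 0.57 [571.4 327.8  40.8]
plug1 0.9 [503.3 380.9 193.7]
plug1 0.84 [566.1 390.6  46.9]
plug1 0.7 [568.2 300.4  39.2]
tray 0.94 [495.5 355.8  25.9]
tray 0.19 [795.4 102.9  42.3]
delta [1.75000e-01 1.49828e+02 2.30000e-02 0.00000e+00 0.00000e+00 0.00000e+00]
```

Request:
{"fn": "play_rows", "kwargs": {
  "deltas": [1, 0, 40, 0, 0, 0, 0, 1, 0, 80, 0, 0, 0, 0, 1, 0, 110, 0, 0, 0, 0, 1, 0, 128, 0, 0, 0, 0, 1, 0, 138, 0, 0, 0, 0, 1, 0, 145, 0, 0, 0, 0, 1, 0, 149, 0, 0, 0, 0, 1, 0, 151, 0, 0, 0, 0, 1, 0, 151, 0, 0, 0, 0]
}}

```text
clock: 48.55
ee_pos: [501.5, 397.3, 30.4]
tool_rot: [-1.57, -0.001, -0.032]
ft_force: [-0.5, 0.2, -3.0]
gripper_width: 0.361
```

Request:
{"fn": "play_rows", "kwargs": {
  "deltas": [0.55, 0, 0, 0, 0, 0, 0, 0.5, 0, 0, 0, 0, 0, 0, 0.5, 0, 0, 0, 0, 0, 0, 0.5, 0, -20, 0, 0, 0, 0, 0.5, 0, -60, 0, 0, 0, 0, 0.45, 0, -120, 0, 0, 0, 0, 0.42, 0, -180, -60, 0, 0, 0, 0.42, 0, -180, -120, 0, 0, 0, 0.42, 0, -180, -120, 0, 0, 0, 0.42, 0, -180, -120, 0, 0, 0]
}}

```text
clock: 49.8
ee_pos: [497.7, 276.8, 211.2]
tool_rot: [-1.569, -0.002, -0.034]
ft_force: [-0.6, 0.5, 0.1]
gripper_width: 0.581
```

```bash
python3 - <<'E'
from h import *
s=r.read_state(); print(s["clock"],s["ee_pos"],s["gripper_width"],s["ft_force"])
p=cam("wrist"); find(p,"plug1")
q=cam("top"); find(q,"plug1"); find(q,"rod")
cv2.imwrite("pics/w15.png",np.vstack([cv2.resize(p["pixels"][:230,:,::-1],(666,300)),cv2.resize(q["pixels"][40:270,:,::-1],(666,300))]))
E
```

```text
49.8 [497.68017532 276.83655422 211.23305675] 0.5813809362961194 [-0.60003539  0.48846839  0.06936725]
plug1 0.94 [504.5 394.9  44.1]
plug1 0.75 [567.  395.3  44.9]
plug1 0.73 [565.9 303.2  43.4]
plug1 0.35 [494.6 312.6  46.8]
rod 0.72 [ 495.4 -309.    65.2]
```

View pics/w15.png

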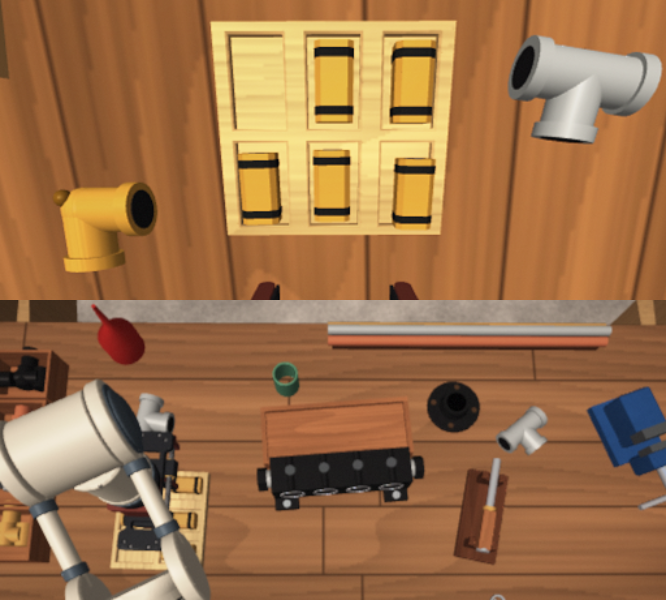

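```bash
python3 - <<'E'
from h import *
p=cam("wrist"); g=p["pixels"].max(2)
m=(g<60).astype(np.uint8)
n,l,st,ce=cv2.connectedComponentsWithStats(m)
for i in range(1,n):
    w=pix(p,*ce[i],40)
    if st[i,4]>40 and 390<w[0]<610 and 250<w[1]<460: print(st[i],w.round(1))
E
```

```text
[244  37  30   7 185] [503.1 419.5  40. ]
[303  37  34  12 223] [567.2 416.7  40. ]
[244  82  29   6 172] [501.4 375.4  40. ]
[302  83  32   7 192] [565.6 372.4  40. ]
[184 122  31   8 159] [434.  333.4  40. ]
[243 122  27   5 135] [497.8 333.7  40. ]
[305 127  31   7 159] [569.4 323.9  40. ]
[187 159  30   9 148] [434.  288.9  40. ]
[243 161  27   5 135] [496.4 289.3  40. ]
[303 164  30   9 144] [568.3 279.5  40. ]
```

```bash
python3 -c "
from workcell import job; print(job.close_job())"
```

```text
the job is handed in; nothing more can be done
None
```

The job is handed in, at about 50 s on the robot's clock. Three plugs were stuck, in ports 1, 3 and 4; port 2 was empty. I pushed each one out onto the ledge with the rod and put the rod back in its rest. I then laid the plugs in empty tray pockets: plug4 at (66, -44), plug3 at (66, 44) and plug1 at (0, 44), in tray mm.

- **Order:** I returned the rod before moving the plugs, because the gripper was needed for them. The task text lists the rod last.
- **Last checks:** The final picture shows the ledge empty, the rod lying in its rest, and all three plugs lying level. The two plugs already in the tray are where they were. The other bench items in view look unmoved; the wrench and the elbow were not compared before and after.
- **Off-centre plug:** By the last measurement plug4 lies about 5 mm off the middle of its pocket lengthways and 4 mm sideways. The pocket allows 7 mm each way, so I left it.
- **First grasp missed:** On plug4 the fingers closed above the plug. The stated fingertip reach of 22 mm did not match what I saw, which was only a few millimetres past the TCP. I gripped lower from then on and every later grasp held.

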